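# Level the wheel-balancing stand and lay the spindle in it

### The job

Set up the balancing stand: turn the knurled brass collar on its threaded rod until the red V rest it carries stands at the same height as the red V rest on the fixed pillar. Then take the wheel spindle from its wooden cradle by its balance point so that it carries level, and lay it, without dropping it, across both V rests, centred between them with the wheel hanging clear, either end on either rest. Do not change the height of the fixed pillar, and leave the other things where they stand.

Things in the scene. Friction and masses are not known exactly. Their poses are not given: they have to be found in the camera images.
- stand: Green stand, fixed. Base 72 (x) x 250 (y) x 12 mm; origin on the table below the middle between the two V rests, z up, y along the line through both rests. Pillar rest at y = +70, moving rest at y = -70, upright threaded rod (13 mm thick, ends 194 mm above the table) at y = -125 mm. Each rest is a red 60 degree V, 14 mm thick along y, 24 mm deep, 28 mm wide at the top, groove along y.
- collar_grip (a point): On the axis of the knurled brass collar, at a good height to grip it from above; rises with it. The collar is a drum 47 mm in diameter, from 18 mm below to 10 mm above this point; the rod through it ends at most 32 mm above this point. 22 mm below this point is the top of the aluminium bracket (30 mm wide) that it carries, with the V rest, whose tips end 3 mm above that top, 48 mm from the rod.
- collar (a joint): Turn of the collar, rad: 0 at the start (its lowest) to 6.28. Positive is anticlockwise seen from above and raises the collar with its bar and V rest: coarse thread, 20 mm per full turn, 3.18 mm per rad. It turns with about 0.06 N m and stays where it is left; about 19 N straight up or down would drive it along the thread.
- saddle_seat (a point): Seat of the moving V rest that the collar carries: where the axis of the 16 mm shaft lies when it rests in the V (16 mm above the bottom of the V, 8 mm below its top). 134 mm above the table at the start; travels up 20 mm.
- pillar_seat (a point): Seat of the V rest on the fixed pillar: the same point of its V as for the other rest. Its height is the one wanted; at the start it stands 8 to 16 mm higher than the other seat. The pillar is clamped and yields only to about 90 N.
- spindle: Loose wheel spindle, 0.4 to 0.65 kg: steel shaft 16 mm in diameter, 180 mm long, with a blue wheel of 60 mm diameter, 12 mm thick (14 mm with its brass flanges). Origin on the axis at mid-length; own y along the shaft, the wheel's centre at y = +47 mm. At the start it lies level in the cradle, axis 120 mm above the table.
- balance (a point): Balance point (centre of mass) of the spindle: on the shaft's axis, 20 mm from mid-length towards the wheel, 20 mm from the wheel's near flange.
- cradle: Wooden cradle, fixed: base 56 (x) x 170 (y) x 12 mm, origin under its middle; two upright posts, 14 mm thick, at y = +70 and -70 mm hold the spindle in V notches along the cradle's y. Post tops 128 mm above the table.
- flux_dropper: Bystander: small brown dropper bottle, 33 x 34 x 102 mm, upright; origin at the centre of its underside.
- dapping_block: Bystander: yellow cube with dished faces, 50 mm; origin at the centre of its underside.

How it is judged:
On the way:
1. the moving V rest is set level with the pillar's (within 2.5 mm) and the collar released, while the spindle still lies in its cradle (z of saddle_seat in the frame of pillar_seat between -0.0025 and 0.0025 m and distance of spindle from where it was at the start of the episode below 0.015 m and contact force between the fingers and stand below 0.1 N), for 0.2 s.
At the end, for the whole second after the job is handed in: The two V rests stand at the same height within 2.5 mm; the spindle lies at rest in both V grooves (axis within 5 mm of the line of the seats and 4 mm of their height, level within 0.03 rad), its mid-length within 8 mm of the middle between the rests, either way round, and is released (z of saddle_seat in the frame of pillar_seat between -0.0025 and 0.0025 m and x of spindle in the frame of stand between -0.005 and 0.005 m and y of spindle in the frame of stand between -0.008 and 0.008 m and z of spindle in the frame of pillar_seat between -0.004 and 0.004 m and angle between the y axis of spindle and the y axis of stand, either way round below 0.05 rad and angle between spindle's own y axis and vertical between 1.5408 and 1.6008 rad and linear speed of spindle below 0.02 m/s); the robot touches nothing.
It fails at once if the spindle tilts more than 0.3 rad from level (angle between spindle's own y axis and vertical below 1.2708 rad or angle between spindle's own y axis and vertical above 1.8708 rad).
It fails at once if the spindle is dropped (faster than 0.45 m/s while the fingers do not touch it) (linear speed of spindle above 0.45 m/s and contact force between the fingers and spindle below 0.05 N).
It fails at once if the pillar is forced more than 3 mm up or down (distance of pillar_seat from where it was at the start of the episode above 0.003 m).
It fails at once if a bystander is moved more than 20 mm or tipped (distance of any of flux_dropper, dapping_block from where it was at the start of the episode above 0.02 m or angle between any of flux_dropper, dapping_block's own z axis and vertical above 0.4 rad).
It also fails if it takes over 72 s, if anything falls off the work surface, if the arm or the gripper's body presses on something with over 40 N, if the wrist force passes 120 N, or if a joint passes its speed limit or range.

### The arm

A 6-joint arm with a two-finger parallel gripper is mounted at the origin on the work surface; the furniture and walls round the work are solid. World frame = base frame: x ahead of the robot, y to its left, z up, the work surface at z = 0. Lengths are in m, angles in rad, forces in N, time in s.
With the tool pointing down it reaches from about 0.2 to 0.875 m from the base axis. Payload 3.4 kg.
Tool frame: the origin (TCP) lies at the very end of the fingers, on their centre line; the grasp point (between the pads) lies 19 mm behind it; z points along the fingers, y is the line along which they close (so a half turn about z gives the same grasp; the last joint's range is limited). The gripper opens to 94 mm and grips with 3 to 60 N. Pads are 16 mm wide; open, the fingers measure 119 mm over their backs; the gripper's body (75 mm by 177 mm) begins 78 mm behind the grasp point.
Start: joints at [-1.267, 0.276, 1.505, -0, 1.361, -0.121], TCP at [0.237, -0.524, 0.205] pointing down, gripper open.
Joint ranges: [-2.89, 2.89], [-0.75, 2.08], [0.22, 2.7], [-1.18, 4.32], [0.11, 2.71], [-2.7, 2.7]. Speed limits (rad/s): [2.57, 2.57, 3.14, 3.14, 3.14, 3.14].

### API

Orientations are given as a unit quaternion [x, y, z, w].
In Python, from workcell import monitor, optics, robot gives the robot as it stands.
- The arm moves only by the tool apply_moves, never from a script. Its argument "series" is a list of rows, each a list of 3 entries, a list of its own where there are three numbers: the shift along the tool's x, y, z in units of 0.02 m (1.0 is 0.02 m), then the turn about the tool's z in units of 5 degrees (1.0 is 5 degrees), then the opening, from 0 (shut) to 1 (fully open). In form: [[[tx, ty, tz], yaw, claw], ...]. A call has 1 to 12 rows; each row shifts and turns the commanded pose from where the row before left it, along the tool's axes as they then stand; what a row does not reach is not made up. A row lasts 1/12 s, in which the tool goes at most 41.7 mm and 7.16 degrees, less where a joint would pass 70% of its speed; a pose out of reach is approached as far as the arm can. A call with a number of a shift or a turn outside -1 to 1 is refused whole. A call with a gripper value outside its range is refused whole. The fingers move at their own pace and stop on an object; the grip force is fixed at half the most. Time passes only in rows, so rows that do not move let the fingers close. It gives the time, the measured TCP pose, the force, the opening and the grip force at its end, in the units of the state.
- monitor.state(): the state, without advancing time (a new reading comes with each control period).
- optics.get_image(name): name is "side" or "top" or "wrist"; returns a dict with "pixels" (400x640x3 uint8, blue, green, red), "depth" (400x640 float32, m along the optical axis (not along the pixel's ray), 0 where there is no reading), "camera_matrix" (3x3 intrinsics, pixels), "R" (3x3) and "t" (3): a world point X has camera coordinates R X + t; the wrist camera has in their place "tool_from_camera" (4x4, takes a point from camera to tool coordinates, whose origin is the TCP and whose axes are the flange's). Camera axes: x right, y down, z forward; pixel columns grow to the right and rows downward; lengths in m; the calibration is good to about 2 mm. The wrist camera is an equidistant fisheye: a pixel r from the principal point sees the ray r / f radians off the axis. A picture is of the moment at which its call begins: read the wrist's pose just before it.
- robot.sign_off(): hands the job in; it is judged then, once.
The state is a dict: "t": time; "qpos": joint angles; "joint_velocities": joint speeds; "joint_efforts": joint torques, N m; "tool_pos": TCP position; "tcp_rot": TCP orientation; "ft_force": force on the tool from outside, world axes, zero at the start; "wrist_torque": the same for the moment, N m; "grip_width": finger opening in m; "finger_force": force on a finger pad.
Only numpy, scipy, OpenCV 4.12 (cv2) and the standard library are available. Lean on these libraries where they do the work, as an engineer would, in place of code of your own. Each camera call takes 0.05 s, during which the arm holds its last target. There are 200 camera calls.

## Working session

There is one attempt and no reset: what is moved stays moved. The work goes in short steps, Python scripts to look and compute and a tool call to move; the robot and the scene stay as the last step left them, time stands still between calls to the robot, and variables do not carry over. Pictures are saved under pics/ and viewed, at most 10 in all, crops included, and the job is handed in when it is done.

Besides the shell and the picture viewer there is one more tool, called after "Emit:" in YAML: its name, and indented under it one key for each argument. apply_moves: Moves the arm, as the interface text tells. Its arguments: {"type":"object","properties":{"series":{"type":"array","items":{"type":"array"}}},"required":["series"]}

```bash
mkdir -p pics; ls; python3 - <<'E'
from workcell import monitor, optics, robot
import cv2,numpy as np
s=monitor.state();print({k:np.round(v,3) for k,v in s.items()})
for n in ("top","side"):
    d=optics.get_image(n);cv2.imwrite(f"pics/{n}0.png",d["pixels"]);np.savez(f"{n}0.npz",**d)
    print(n,d["camera_matrix"],d["R"],d["t"])
E
```

```text
pics
{'t': np.float64(0.0), 'qpos': array([-1.267,  0.277,  1.506, -0.   ,  1.361, -0.121]), 'joint_velocities': array([ 0.001, -0.   , -0.   ,  0.001, -0.001,  0.002]), 'joint_efforts': array([ 2.0000e-03, -4.0457e+01, -2.3722e+01,  7.0000e-02,  3.4000e-02,
       -0.0000e+00]), 'tool_pos': array([ 0.237, -0.523,  0.205]), 'tcp_rot': array([ 0.978,  0.211, -0.   , -0.001]), 'ft_force': array([-0.073,  0.304,  0.139]), 'wrist_torque': array([ 0.039, -0.008,  0.028]), 'finger_force': np.float64(0.0), 'grip_width': np.float64(0.094)}
top [[382.25634508   0.         317.80666272]
 [  0.         382.25634508 196.5838129 ]
 [  0.           0.           1.        ]] [[-0.00591939 -0.9997937   0.01943008]
 [-0.99650959  0.00427976 -0.08336857]
 [ 0.08326821 -0.01985575 -0.99632934]] [-0.35448138  0.45611313  0.94363522]
side [[402.37138792   0.         321.73772926]
 [  0.         402.37138792 200.67870373]
 [  0.           0.           1.        ]] [[ 0.99616396 -0.08451763 -0.02267468]
 [-0.06858883 -0.59322741 -0.80210773]
 [ 0.054341    0.80058604 -0.59674872]] [-0.44898083 -0.06798164  1.18274296]
```

View pics/top0.png

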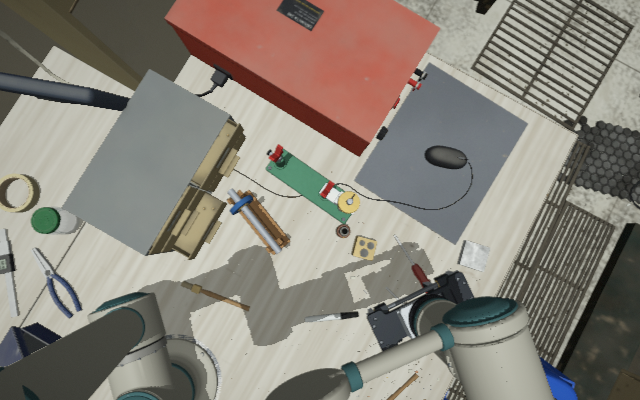

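View pics/side0.png

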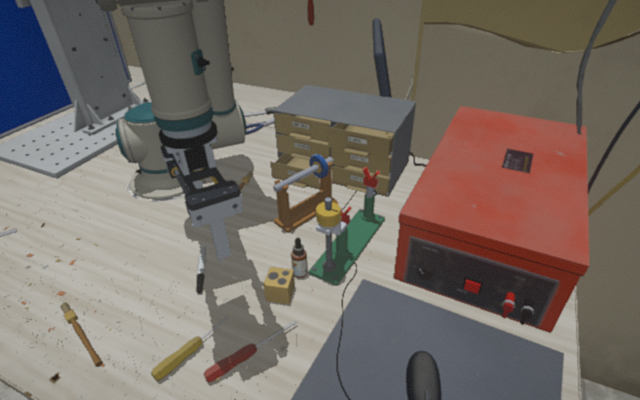

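The top view shows the stand from the pillar rest at (276,155) to the collar at (348,202). It also shows the cradle at (258,220) with the wheel at (241,204), the dropper at (343,231) and the cube at (365,247). I'll enlarge both views.

```bash
cat > h.py <<'E'
import numpy as np,cv2
from workcell import monitor, optics, robot
from scipy.spatial.transform import Rotation as Ro
def cloud(d):
    K,R,t=d["camera_matrix"],d["R"],d["t"];z=d["depth"]
    v,u=np.mgrid[:z.shape[0],:z.shape[1]]
    P=np.stack([(u-K[0,2])/K[0,0]*z,(v-K[1,2])/K[1,1]*z,z],-1)
    W=(P-t)@R; W[z==0]=np.nan
    return W
E
python3 - <<'E'
from h import *
t=dict(np.load("top0.npz"));s=dict(np.load("side0.npz"))
a=cv2.resize(t["pixels"][135:265,215:385],None,fx=4.6,fy=4.6,interpolation=3)
b=cv2.resize(s["pixels"][145:305,255:395],None,fx=3.7,fy=3.7,interpolation=3)
cv2.imwrite("pics/tc.png",a);cv2.imwrite("pics/sc.png",b)
W=cloud(t)
for n,(u,v) in dict(collar=(348,202),rodtop=(351,200),pil=(276,155),wheel=(241,204),sh1=(234,193),sh2=(279,248),shm=(262,228),drop=(343,231),cube=(365,247),redbox=(358,150),drawer=(190,150),drawc=(228,115),drawfront=(240,150)).items(): print(n,np.round(W[v,u],3))
Wm=W[...,2]; 
# green base points
hsv=cv2.cvtColor(t["pixels"],cv2.COLOR_BGR2HSV)
m=(abs(hsv[...,0].astype(int)-75)<20)&(hsv[...,1]>90);m[:, :260]=0;m[:,365:]=0;m[:140]=0;m[230:]=0
P=W[m];P=P[(P[:,2]>0.0)&(P[:,2]<.03)];print(len(P),cv2.minAreaRect((P[:,:2]*1000).astype(np.float32)))
E
```

```text
collar [ 0.428 -0.416  0.194]
rodtop [ 0.432 -0.422  0.197]
pil [ 0.54  -0.261  0.131]
wheel [ 0.428 -0.186  0.148]
sh1 [ 0.455 -0.166  0.126]
sh2 [ 0.331 -0.268  0.126]
shm [ 0.376 -0.23   0.126]
drop [ 0.368 -0.413  0.101]
cube [ 0.328 -0.471  0.049]
redbox [ 0.563 -0.454  0.073]
drawer [ 0.539 -0.087  0.193]
drawc [ 0.614 -0.165  0.191]
drawfront [ 0.579 -0.155 -0.001]
1704 ((484.61553955078125, -342.23333740234375), (245.25672912597656, 68.81555938720703), 54.8453483581543)
```

View pics/tc.png

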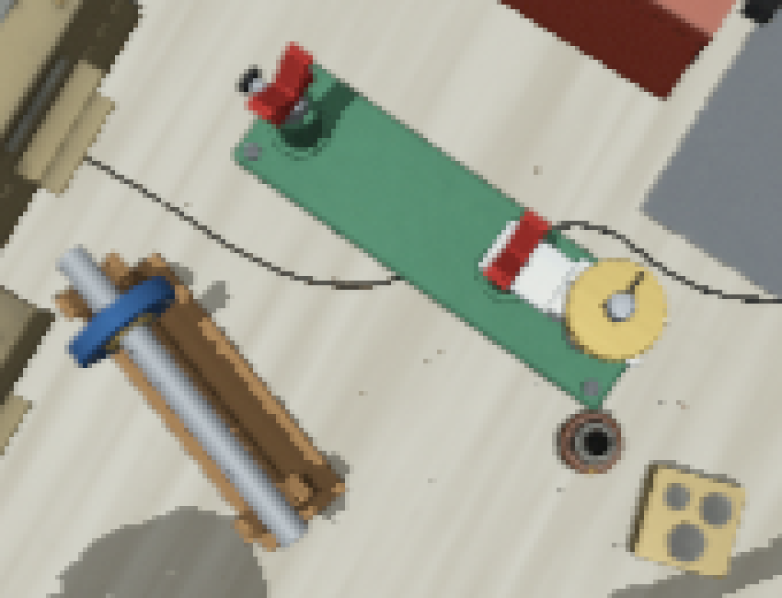

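View pics/sc.png

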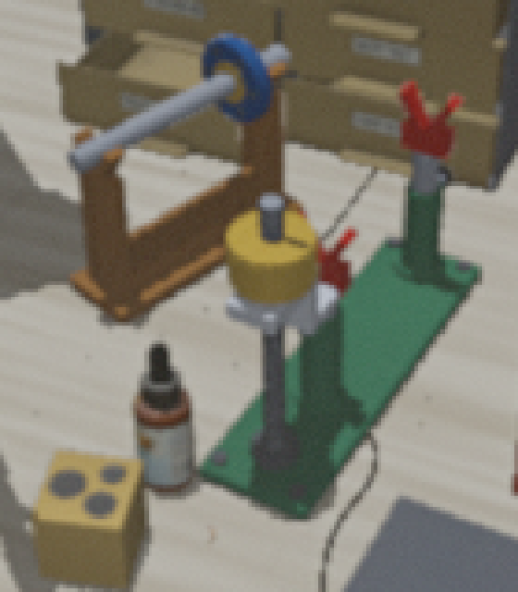

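```bash
python3 - <<'E'
from h import *
from scipy.optimize import least_squares
D={n:dict(np.load(n+"0.npz")) for n in ("top","side")}
st=np.array([.485,-.342])
for n,d in D.items():
    W=cloud(d);h=cv2.cvtColor(d["pixels"],cv2.COLOR_BGR2HSV).astype(int)
    x,y,z=W[...,0],W[...,1],W[...,2]
    red=((h[...,0]<8)|(h[...,0]>172))&(h[...,1]>150)&(h[...,2]>90)
    for nm,c in (("pil",(.54,-.262)),("mov",(.462,-.372))):
        m=red&(np.hypot(x-c[0],y-c[1])<.035)&(z>.1)&(z<.18)
        P=W[m];print(n,nm,m.sum(),P.mean(0).round(4),np.sort(P[:,2])[::-1][:14].round(4), "xy of top",P[P[:,2]>np.sort(P[:,2])[-8]][:,:2].mean(0).round(4))
    m=(abs(h[...,0]-24)<7)&(h[...,1]>90)&(np.hypot(x-.43,y+.42)<.05)&(z>.155)&(z<.185)
    P=W[m]
    if n=="top":
        P=P[P[:,2]>.165];print("collar",len(P),np.median(P[:,2]),cv2.minEnclosingCircle((P[:,:2]*1000).astype(np.float32)),P.mean(0))
    m=(np.hypot(x-.43,y+.42)<.02)&(z>.185)&(z<.21);print("rod",W[m].mean(0),m.sum(),W[m][:,2].max())
    # shaft: points near line z .11-.135, low saturation
    a=np.array([.331,-.268]);b=np.array([.455,-.166]);u=(b-a)/np.linalg.norm(b-a)
    q=W[...,:2]-a;s=q@u;e=q@np.array([-u[1],u[0]])
    m=(abs(e)<.013)&(s>-.03)&(s<.19)&(z>.11)&(z<.14)&(h[...,1]<70)
    P=W[m]
    f=lambda p:(np.hypot(P[:,0]*-np.sin(p[0])+P[:,1]*np.cos(p[0])-p[1],P[:,2]-p[2])-.008)
    r=least_squares(f,[np.arctan2(u[1],u[0]),a@[-u[1],u[0]],.12],loss="soft_l1",f_scale=.001)
    uu=np.array([np.cos(r.x[0]),np.sin(r.x[0])]);ss=P[:,:2]@uu;nn=np.array([-uu[1],uu[0]])
    print("shaft deg",np.degrees(r.x[0]),r.x,"ends",np.percentile(ss,[0,1,99,100]),len(P))
    bl=(abs(h[...,0]-108)<12)&(h[...,1]>120)&(np.hypot(x-.43,y+.185)<.06)&(z>.08)&(z<.16)
    B=W[bl];sb=B[:,:2]@uu;print("wheel s",np.percentile(sb,[2,50,98]),len(B),"xy",B.mean(0))
    for sv in (ss.min(),ss.max()):print(uu*sv+nn*r.x[1])
# heights near pick
W=cloud(D["top"]).reshape(-1,3);W=W[~np.isnan(W[:,0])]
for gx in np.arange(.3,.56,.02):print(round(gx,2),[int(1000*max(W[(abs(W[:,0]-gx)<.01)&(abs(W[:,1]-gy)<.01)][:,2],default=-1)) for gy in np.arange(-.3,-.02,.02)])
E
```

```text
top pil 98 [ 0.5426 -0.2623  0.1398] [0.1523 0.1513 0.1513 0.151  0.1508 0.1508 0.1506 0.1506 0.1503 0.1503
 0.1501 0.1498 0.1498 0.1497] xy of top [ 0.5411 -0.2585]
top mov 84 [ 0.4623 -0.3756  0.1337] [0.1439 0.1438 0.1436 0.1436 0.1432 0.143  0.1425 0.1425 0.1421 0.1417
 0.1415 0.141  0.141  0.1408] xy of top [ 0.4632 -0.3765]
collar 322 0.17182908832961596 ((429.99139404296875, -418.84698486328125), 23.43740463256836) [ 0.42945442 -0.41855692  0.17193369]
rod [ 0.4302407  -0.41880322  0.19278499] 33 0.19680362753357525
shaft deg 38.80141959335061 [ 0.67721253 -0.41009944  0.11987005] ends [0.08412198 0.08588796 0.2619744  0.26370812] 526
wheel s [0.21457884 0.21863946 0.22524582] 142 xy [ 0.42982725 -0.18497043  0.14237612]
[ 0.32253593 -0.26688692]
[ 0.46249144 -0.15435409]
side pil 149 [ 0.5409 -0.2665  0.1301] [0.1513 0.1509 0.1509 0.1508 0.1504 0.1503 0.1502 0.1495 0.1489 0.1488
 0.1488 0.1486 0.1483 0.148 ] xy of top [ 0.5419 -0.2626]
side mov 57 [ 0.4686 -0.3865  0.1217] [0.1414 0.1411 0.1405 0.1405 0.1401 0.1393 0.1388 0.1377 0.1356 0.1325
 0.1294 0.1289 0.128  0.1268] xy 
[... 530 characters left out ...]
129, 130, 13, 3, 4, 5, 4, 16, 63, 12, 186]
0.38 [6, 5, 14, 127, 130, 128, 16, 5, 3, 12, 65, 61, 142, 196]
0.4 [3, 5, 5, 15, 133, 130, 125, 131, 4, 10, 65, 137, 195, 197]
0.42 [3, 3, 4, 11, 16, 145, 151, 147, 5, 65, 61, 138, 197, 198]
0.44 [3, 3, 3, 3, 13, 148, 151, 131, 122, 62, 49, 194, 197, 196]
0.46 [14, 6, 7, 5, 5, 122, 130, 130, 0, 185, 187, 197, 197, 196]
0.48 [17, 13, 5, 4, 7, 4, 13, 4, 4, 189, 195, 198, 197, 198]
0.5 [15, 16, 14, 11, 3, 9, 6, 137, 188, 188, 197, 197, 196, 198]
0.52 [16, 16, 150, 152, 13, 4, 3, 141, 190, 196, 197, 196, 200, 197]
0.54 [16, 149, 152, 151, 14, 3, 140, 187, 194, 197, 198, 198, 197, 197]
0.56 [14, 151, 150, 79, 3, 3, 173, 188, 197, 197, 197, 197, 197, 196]
```

The depth data puts the collar axis at about (0.430, -0.419) and the stand axis at 54.7°, with a height difference of about 8.5 mm. The balance point is at about (0.407, -0.199), with the shaft at 38.7°. I'll move above the collar now.

Emit:
apply_moves:
  series:
    - [[1, -0.07, -0.1], 0, 0.65]
    - [[1, -0.07, -0.1], 0, 0.65]
    - [[1, -0.07, -0.1], 0, 0.65]
    - [[1, -0.07, -0.1], 0, 0.65]
    - [[1, -0.07, -0.1], 0, 0.65]
    - [[1, -0.07, -0.1], 0, 0.65]
    - [[1, -0.07, -0.1], 0, 0.65]
    - [[1, -0.07, -0.1], 0, 0.65]
    - [[1, -0.07, -0.1], 0, 0.65]
    - [[1, -0.07, -0.1], 0, 0.65]
    - [[0.94, -0.05, 0], 0, 0.65]
    - [[0, 0, 0], 1, 0.65]

```text
t: 1.1
tool_pos: [0.433, -0.4181, 0.225]
tcp_rot: [0.986, 0.169, 0.001, -0.001]
ft_force: [-0.1, -0.2, -0.8]
grip_width: 0.0607
finger_force: 0.0
```

Emit:
apply_moves:
  series:
    - [[0, 0, 0], 1, 0.65]
    - [[0, 0, 0], 1, 0.65]
    - [[0, 0, 0], 1, 0.65]
    - [[0, 0, 0], 1, 0.65]
    - [[0, 0, 0], 1, 0.65]
    - [[0, 0, 0], 1, 0.65]
    - [[0, 0, 0], 1, 0.65]
    - [[0, 0, 0], 1, 0.65]
    - [[0, 0, 0], 1, 0.65]
    - [[0, 0, 0], 1, 0.65]
    - [[0, 0, 0], 1, 0.65]

```text
t: 2.02
tool_pos: [0.4299, -0.4198, 0.2249]
tcp_rot: [0.951, -0.308, -0.0, -0.0]
ft_force: [0.3, 0.7, 0.2]
grip_width: 0.0612
finger_force: 0.0
```

Emit:
apply_moves:
  series:
    - [[0, 0, 0], 1, 0.65]
    - [[0, 0, 0], 1, 0.65]
    - [[0, 0, 0], 1, 0.65]
    - [[0, 0, 0], 1, 0.65]
    - [[0, 0, 0], 1, 0.65]
    - [[0, 0, 0], 1, 0.65]
    - [[0, 0, 0], 1, 0.65]
    - [[0, 0, 0], 1, 0.65]
    - [[0, 0, 0], 1, 0.65]
    - [[0, 0, 0], 1, 0.65]
    - [[0, 0, 0], 1, 0.65]
    - [[0, 0, 0], 0, 0.65]

```text
t: 3.02
tool_pos: [0.4299, -0.4198, 0.2249]
tcp_rot: [-0.703, 0.712, 0.001, 0.0]
ft_force: [0.1, 0.5, 1.4]
grip_width: 0.0611
finger_force: 0.0
```

```bash
python3 - <<'E'
from h import *
s=monitor.state();print({k:np.round(s[k],4) for k in('t','qpos','tool_pos','tcp_rot','ft_force','grip_width')})
d=optics.get_image("wrist");print(d["camera_matrix"],d["tool_from_camera"]);np.savez("w1.npz",**d,p=s["tool_pos"],q=s["tcp_rot"])
cv2.imwrite("pics/w1.png",d["pixels"])
E
```

```text
{'t': np.float64(3.0167), 'qpos': array([-8.8920e-01,  3.0610e-01,  1.4130e+00, -1.0000e-04,  1.4236e+00,
        2.2653e+00]), 'tool_pos': array([ 0.4299, -0.4198,  0.2249]), 'tcp_rot': array([-7.025e-01,  7.117e-01,  6.000e-04,  0.000e+00]), 'ft_force': array([0.1445, 0.5155, 1.3999]), 'grip_width': np.float64(0.0611)}
[[309.70691629   0.         314.19608794]
 [  0.         309.70691629 194.23455825]
 [  0.           0.           1.        ]] [[ 3.01388430e-05 -9.74618068e-01 -2.23874117e-01  6.48873934e-02]
 [ 9.99999589e-01  2.32142025e-04 -8.75987738e-04  5.53675352e-04]
 [ 9.05724068e-04 -2.23873998e-01  9.74617675e-01 -1.80863613e-01]
 [ 0.00000000e+00  0.00000000e+00  0.00000000e+00  1.00000000e+00]]
```

View pics/w1.png

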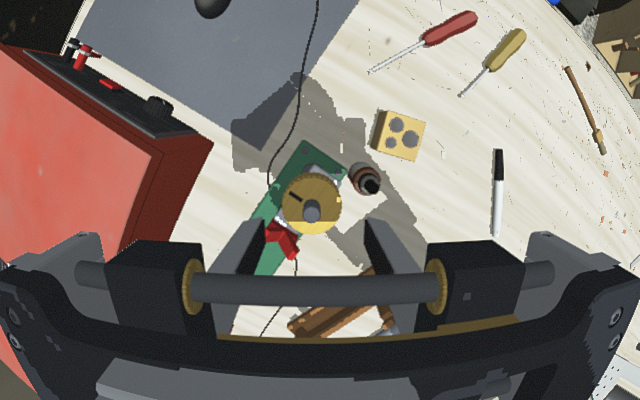

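The wrist view shows the collar at (311,200) centred between the fingers at (240,245) and (380,245). The dropper is at (365,180), clear of them. A quick depth check on the collar centre, then descend.

```bash
cat >> h.py <<'E'
def wcloud(d,p,q):
    K=d["camera_matrix"];z=d["depth"];v,u=np.mgrid[:z.shape[0],:z.shape[1]]
    a=(u-K[0,2])/K[0,0];b=(v-K[1,2])/K[1,1];r=np.hypot(a,b)+1e-9;k=np.tan(r)/r
    P=np.stack([a*k*z,b*k*z,z],-1);T=d["tool_from_camera"]
    W=(P@T[:3,:3].T+T[:3,3])@Ro.from_quat(q).as_matrix().T+p;W[z==0]=np.nan
    return W
E
python3 - <<'E'
from h import *
d=dict(np.load("w1.npz"));W=wcloud(d,d["p"],d["q"]);x,y,z=W.transpose(2,0,1)
m=(np.hypot(x-.43,y+.42)<.028)&(z>.168)&(z<.176)
P=W[m];print(m.sum(),np.median(P[:,2]),cv2.minEnclosingCircle((P[:,:2]*1000).astype(np.float32)))
m=(np.hypot(x-.43,y+.42)<.012)&(z>.185)&(z<.21);print(W[m].mean(0))
E
```

```text
2405 0.173404396954197 ((431.84661865234375, -421.6327209472656), 24.484827041625977)
[ 0.43167925 -0.42271834  0.19371926]
```

Emit:
apply_moves:
  series:
    - [[0, -0.05, 0.7], 0, 0.65]
    - [[0, 0, 0.8], 0, 0.65]
    - [[0, 0, 0.8], 0, 0.65]
    - [[0, 0, 0.8], 0, 0.65]
    - [[0, 0, 0.5], 0, 0.65]
    - [[0, 0, 0.35], 0, 0.65]
    - [[0, 0, 0], 0, 0.65]
    - [[0, 0, 0], 0, 0.3]
    - [[0, 0, 0], 0, 0.3]
    - [[0, 0, 0], 0, 0.3]
    - [[0, 0, 0], 0, 0.3]
    - [[0, 0, 0], 0, 0.3]

```text
t: 4.07
tool_pos: [0.4321, -0.4207, 0.1475]
tcp_rot: [-0.703, 0.711, -0.001, 0.0]
ft_force: [1.9, 0.0, 1.5]
grip_width: 0.0465
finger_force: 30.0
```

Emit:
apply_moves:
  series:
    - [[0, 0, -0.014], -1, 0.3]
    - [[0, 0, -0.014], -1, 0.3]
    - [[0, 0, -0.014], -1, 0.3]
    - [[0, 0, -0.014], -1, 0.3]
    - [[0, 0, -0.014], -1, 0.3]
    - [[0, 0, -0.014], -1, 0.3]
    - [[0, 0, -0.014], -1, 0.3]
    - [[0, 0, -0.014], -1, 0.3]
    - [[0, 0, -0.014], -1, 0.3]
    - [[0, 0, -0.014], -1, 0.3]
    - [[0, 0, -0.014], -1, 0.3]
    - [[0, 0, -0.014], -1, 0.3]

```text
t: 5.07
tool_pos: [0.4318, -0.4209, 0.1508]
tcp_rot: [0.965, -0.262, 0.001, 0.001]
ft_force: [1.0, -1.0, 2.2]
grip_width: 0.0465
finger_force: 30.0
```

Emit:
apply_moves:
  series:
    - [[0, 0, -0.014], -1, 0.3]
    - [[0, 0, -0.014], -1, 0.3]
    - [[0, 0, -0.014], -1, 0.3]
    - [[0, 0, -0.014], -1, 0.3]
    - [[0, 0, -0.014], -1, 0.3]
    - [[0, 0, -0.014], -1, 0.3]
    - [[0, 0, -0.014], -1, 0.3]
    - [[0, 0, -0.014], -1, 0.3]
    - [[0, 0, -0.014], -1, 0.3]
    - [[0, 0, -0.014], -1, 0.3]
    - [[0, 0, -0.014], -1, 0.3]
    - [[0, 0, -0.014], -1, 0.3]

```text
t: 6.07
tool_pos: [0.4318, -0.4212, 0.1542]
tcp_rot: [0.967, 0.255, 0.001, 0.001]
ft_force: [1.6, -1.6, 1.2]
grip_width: 0.0468
finger_force: 30.0
```

Emit:
apply_moves:
  series:
    - [[0, 0, -0.014], -1, 0.3]
    - [[0, 0, -0.014], -1, 0.3]
    - [[0, 0, -0.014], -1, 0.3]
    - [[0, 0, -0.014], -1, 0.3]
    - [[0, 0, -0.014], -1, 0.3]
    - [[0, 0, 0], 0, 0.3]

```text
t: 6.57
tool_pos: [0.4319, -0.4213, 0.1555]
tcp_rot: [0.889, 0.457, 0.0, 0.002]
ft_force: [1.7, -1.9, 1.2]
grip_width: 0.0462
finger_force: 30.0
```

```bash
cat >> h.py <<'E'
def vheight(d,name):
    W=cloud(d) if name!="wrist" else wcloud(d,d["p"],d["q"])
    h=cv2.cvtColor(d["pixels"],cv2.COLOR_BGR2HSV).astype(int);x,y,z=W.transpose(2,0,1)
    red=((h[...,0]<8)|(h[...,0]>172))&(h[...,1]>140)&(h[...,2]>70)
    for nm,c in (("pil",(.542,-.261)),("mov",(.462,-.374))):
        P=W[red&(np.hypot(x-c[0],y-c[1])<.027)&(z>.1)&(z<.18)]
        if len(P): print(name,nm,len(P),"mean",P.mean(0).round(4),"z pct 98 95 90 80",np.percentile(P[:,2],[98,95,90,80]).round(4))
E
python3 - <<'E'
from h import *
s=monitor.state();print({k:np.round(s[k],4) for k in('t','qpos','tool_pos','ft_force','wrist_torque')})
for n in("top","side","wrist"):
    s=monitor.state();d=optics.get_image(n);d["p"]=s["tool_pos"];d["q"]=s["tcp_rot"];vheight(d,n);np.savez(n+"2.npz",**d)
E
```

```text
{'t': np.float64(6.5667), 'qpos': array([-8.8810e-01,  3.4680e-01,  1.5265e+00, -4.0000e-04,  1.2648e+00,
       -2.6700e-01]), 'tool_pos': array([ 0.4319, -0.4213,  0.1555]), 'ft_force': array([ 1.6737, -1.8991,  1.1617]), 'wrist_torque': array([-0.204 , -0.2534, -0.0051])}
top pil 111 mean [ 0.5421 -0.262   0.1383] z pct 98 95 90 80 [0.1511 0.1506 0.15   0.1473]
top mov 89 mean [ 0.4624 -0.3754  0.1411] z pct 98 95 90 80 [0.151  0.1505 0.1495 0.1487]
side pil 48 mean [ 0.5505 -0.2724  0.1251] z pct 98 95 90 80 [0.1492 0.149  0.1482 0.1274]
side mov 24 mean [ 0.4736 -0.3877  0.1316] z pct 98 95 90 80 [0.1504 0.1502 0.1495 0.1487]
wrist mov 1341 mean [ 0.4636 -0.3763  0.1434] z pct 98 95 90 80 [0.1519 0.1515 0.1511 0.1504]
```

Emit:
apply_moves:
  series:
    - [[0, 0, 0], 0, 0.65]
    - [[0, 0, 0], 0, 0.65]
    - [[0, 0, 0], 0, 0.65]
    - [[0, 0, -0.4], 0, 0.65]
    - [[0, 0, -0.8], 0, 0.65]
    - [[0, 0, -0.9], 0, 0.65]
    - [[0, 0, -0.9], 0, 0.65]
    - [[0, 0, -0.9], 0, 0.65]
    - [[0.8, 0, -0.1], 0, 0.65]
    - [[0.8, 0, 0], 0, 0.65]
    - [[0.8, 0, 0], 0, 0.65]
    - [[0.6, 0, 0], 0, 0.65]

```text
t: 7.72
tool_pos: [0.4664, -0.3701, 0.2351]
tcp_rot: [0.89, 0.457, 0.0, -0.0]
ft_force: [-0.8, 0.2, 1.0]
grip_width: 0.0612
finger_force: 0.0
```

```bash
python3 - <<'E'
from h import *
for n in("top","side","wrist","top","side"):
    s=monitor.state();d=optics.get_image(n);d["p"]=s["tool_pos"];d["q"]=s["tcp_rot"];vheight(d,n);np.savez(n+"3.npz",**d)
    if n=="wrist":cv2.imwrite("pics/w3.png",d["pixels"])
E
```

```text
top pil 110 mean [ 0.5421 -0.262   0.1386] z pct 98 95 90 80 [0.1509 0.1499 0.1491 0.1481]
side pil 166 mean [ 0.5414 -0.2664  0.1301] z pct 98 95 90 80 [0.1502 0.1492 0.1477 0.1428]
side mov 62 mean [ 0.4687 -0.3863  0.1282] z pct 98 95 90 80 [0.1489 0.1477 0.1418 0.135 ]
wrist pil 793 mean [ 0.5433 -0.2639  0.1402] z pct 98 95 90 80 [0.1522 0.1518 0.1512 0.1503]
wrist mov 739 mean [ 0.465  -0.3751  0.1407] z pct 98 95 90 80 [0.1519 0.1514 0.1509 0.1499]
top pil 110 mean [ 0.5421 -0.262   0.1388] z pct 98 95 90 80 [0.1509 0.1498 0.1493 0.148 ]
side pil 167 mean [ 0.5415 -0.2668  0.1301] z pct 98 95 90 80 [0.1506 0.1492 0.1472 0.1424]
side mov 62 mean [ 0.4686 -0.3868  0.1283] z pct 98 95 90 80 [0.1484 0.1481 0.143  0.1346]
```

View pics/w3.png

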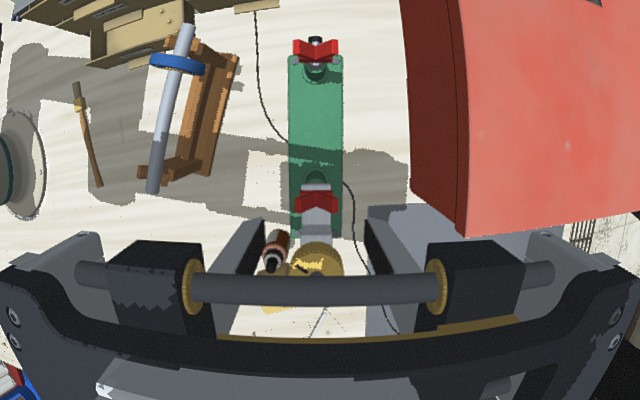

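Both rests read level: 0.1519 for the moving rest and 0.1522 for the pillar in the same wrist view. The spindle is visible with its wheel at (177,63), so I'll fit it from this picture.

```bash
cat >> h.py <<'E'
def spindle(d,name):
    from scipy.optimize import least_squares
    W=cloud(d) if name!="wrist" else wcloud(d,d["p"],d["q"])
    h=cv2.cvtColor(d["pixels"],cv2.COLOR_BGR2HSV).astype(int);x,y,z=W.transpose(2,0,1)
    a=np.array([.3215,-.268]);u=np.array([np.cos(.676),np.sin(.676)]);q=W[...,:2]-a;s=q@u;e=q@np.array([-u[1],u[0]])
    P=W[(abs(e)<.014)&(s>-.03)&(s<.21)&(z>.11)&(z<.14)&(h[...,1]<60)]
    r=least_squares(lambda p:np.hypot(-P[:,0]*np.sin(p[0])+P[:,1]*np.cos(p[0])-p[1],P[:,2]-p[2])-.008,[.676,-.4104,.12],loss="soft_l1",f_scale=.001).x
    uu=np.array([np.cos(r[0]),np.sin(r[0])]);nn=np.array([-uu[1],uu[0]]);ss=P[:,:2]@uu
    B=W[(abs(h[...,0]-108)<12)&(h[...,1]>120)&(np.hypot(x-.433,y+.19)<.06)&(z>.09)&(z<.16)];sb=B[:,:2]@uu
    lo,hi=np.percentile(ss,[.5,99.5]);w=np.percentile(sb,[2,50,98])
    print(name,len(P),"deg",np.degrees(r[0]).round(2),"z",r[2].round(4),"s ends",lo.round(4),hi.round(4),"wheel",w.round(4),"balance xy",(uu*((lo+hi)/2+.02)+nn*r[1]).round(4))
E
python3 - <<'E'
from h import *
for n in("top","side","wrist"): spindle(dict(np.load(n+"3.npz")),n)
E
```

```text
top 523 deg 39.08 z 0.1197 s ends 0.0831 0.261 wheel [0.2127 0.217  0.2236] balance xy [ 0.4081 -0.198 ]
side 340 deg 38.98 z 0.1208 s ends 0.0806 0.2594 wheel [0.2111 0.2135 0.2219] balance xy [ 0.4066 -0.2004]
wrist 2367 deg 38.9 z 0.121 s ends 0.0839 0.2616 wheel [0.214  0.2193 0.2249] balance xy [ 0.4093 -0.2003]
```

Emit:
apply_moves:
  series:
    - [[0.66, -0.92, 0], 0, 0.65]
    - [[0.66, -0.92, 0], 0, 0.65]
    - [[0.66, -0.92, 0], 0, 0.65]
    - [[0.66, -0.92, 0], 0, 0.65]
    - [[0.66, -0.92, 0], 0, 0.65]
    - [[0.66, -0.92, 0], 0, 0.65]
    - [[0.66, -0.92, 0], 0, 0.65]
    - [[0.63, -0.91, 0], 0, 0.65]
    - [[0, 0, 0], 1, 0.65]
    - [[0, 0, 0], 1, 0.65]
    - [[0, 0, 0], 1, 0.65]
    - [[0, 0, 0], 0.09, 0.65]

```text
t: 8.97
tool_pos: [0.4075, -0.2009, 0.2347]
tcp_rot: [0.943, 0.332, -0.0, 0.0]
ft_force: [-1.0, 0.0, -0.5]
grip_width: 0.0611
finger_force: 0.0
```

Emit:
apply_moves:
  series:
    - [[0, 0, 0], 0, 0.65]
    - [[0, 0, 0], 0, 0.65]

```text
t: 9.13
tool_pos: [0.4077, -0.2008, 0.2345]
tcp_rot: [0.943, 0.333, -0.0, 0.0]
ft_force: [-0.5, -0.2, -0.4]
grip_width: 0.0609
finger_force: 0.0
```

```bash
python3 - <<'E'
from h import *
s=monitor.state();d=optics.get_image("wrist");d["p"]=s["tool_pos"];d["q"]=s["tcp_rot"];spindle(d,"wrist")
R=Ro.from_quat(s["tcp_rot"]).as_matrix();print(s["tool_pos"],np.degrees(np.arctan2(R[1,0],R[0,0])))
cv2.imwrite("pics/w4.png",d["pixels"])
E
```

```text
wrist 2307 deg 38.9 z 0.1213 s ends 0.103 0.2628 wheel [0.2151 0.2211 0.2259] balance xy [ 0.4173 -0.194 ]
[ 0.40772671 -0.20080597  0.2345207 ] 38.946922139551674
```

View pics/w4.png

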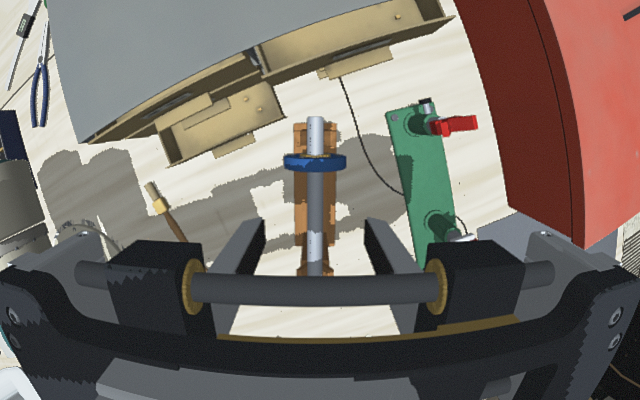

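The wrist view shows the shaft midway between the fingers at column 315, with the wheel at (315,162). A 2 mm shift along the shaft puts me on the balance point, then I descend and grip.

Emit:
apply_moves:
  series:
    - [[0.1, 0.03, 0.9], 0, 0.65]
    - [[0, 0, 0.9], 0, 0.65]
    - [[0, 0, 0.9], 0, 0.65]
    - [[0, 0, 0.9], 0, 0.65]
    - [[0, 0, 0.9], 0, 0.65]
    - [[0, 0, 0.9], 0, 0.65]
    - [[0, 0, 0.8], 0, 0.65]
    - [[0, 0, 0.45], 0, 0.65]
    - [[0, 0, 0], 0, 0.65]
    - [[0, 0, 0], 0, 0.3]
    - [[0, 0, 0], 0, 0.2]
    - [[0, 0, 0], 0, 0]

```text
t: 10.18
tool_pos: [0.4107, -0.2001, 0.1026]
tcp_rot: [0.943, 0.333, 0.001, 0.001]
ft_force: [0.3, 0.8, 0.1]
grip_width: 0.0444
finger_force: 0.0
```

Emit:
apply_moves:
  series:
    - [[0, 0, 0], 0, 0]
    - [[0, 0, 0], 0, 0]
    - [[0, 0, 0], 0, 0]
    - [[0, 0, 0], 0, 0]
    - [[0, 0, 0], 0, 0]
    - [[0, 0, 0], 0, 0]

```text
t: 10.68
tool_pos: [0.41, -0.1996, 0.1018]
tcp_rot: [0.943, 0.333, 0.0, 0.0]
ft_force: [0.1, -0.8, 1.8]
grip_width: 0.0148
finger_force: 30.0
```

Emit:
apply_moves:
  series:
    - [[0, 0, -0.1], 0, 0]
    - [[0, 0, -0.2], 0, 0]
    - [[0, 0, -0.3], 0, 0]
    - [[0, 0, -0.3], 0, 0]
    - [[0, 0, -0.3], 0, 0]
    - [[0, 0, -0.2], 0, 0]
    - [[0, 0, 0], 0, 0]
    - [[0, 0, 0], 0, 0]
    - [[0, 0, 0], 0, 0]

```text
t: 11.43
tool_pos: [0.4096, -0.1994, 0.1295]
tcp_rot: [0.943, 0.333, -0.0, -0.0]
ft_force: [-0.0, 0.2, -4.5]
grip_width: 0.0151
finger_force: 30.0
```

```bash
cat >> h.py <<'E'
def held():
    s=monitor.state();d=optics.get_image("wrist")
    W=wcloud(d,s["tool_pos"],s["tcp_rot"]);R=Ro.from_quat(s["tcp_rot"]).as_matrix();T=(W-s["tool_pos"])@R
    h=cv2.cvtColor(d["pixels"],cv2.COLOR_BGR2HSV).astype(int);x,y,z=T.transpose(2,0,1)
    P=T[(abs(y)<.005)&(abs(z+.027)<.02)&(x>.06)&(x<.13)&(h[...,1]<60)]
    P2=T[(abs(y)<.004)&(abs(z+.027)<.012)&(x>.008)&(x<.017)&(h[...,1]<60)]
    B=T[(abs(h[...,0]-108)<12)&(h[...,1]>120)&(abs(y)<.05)&(x<.1)&(x>0)]
    print("state",s["t"],s["tool_pos"].round(4),"yaw",np.degrees(np.arctan2(R[1,0],R[0,0])).round(2),"F",s["ft_force"].round(2),"M",s["wrist_torque"].round(3),"g",s["grip_width"])
    print("outer",len(P),"slope deg",np.degrees(np.polyfit(P[:,0],P[:,2],1)[0]),"end x",np.percentile(P[:,0],99),"z",P[:,2].mean(),"y slope",np.degrees(np.polyfit(P[:,0],P[:,1],1)[0]),"inner z",len(P2),P2[:,2].mean() if len(P2) else 0,"wheel x",np.percentile(B[:,0],[2,50,98]))
    return d
E
python3 -c "
from h import *
held();spindle(optics.get_image('side'),'side')"
```

```text
state 11.4333 [ 0.4096 -0.1994  0.1295] yaw 38.89 F [-0.04  0.2  -4.51] M [-0.018  0.057  0.015] g 0.015082191696881702
outer 364 slope deg 1.2937834978004563 end x 0.06896388039693895 z -0.026813409222449198 y slope -0.5042630533850948 inner z 158 -0.027177185953587236 wheel x [0.02155321 0.02875306 0.03258929]
side 30 deg 33.95 z 0.1279 s ends 0.1275 0.2694 wheel [0.2481 0.2505 0.2576] balance xy [ 0.402 -0.206]
```

Emit:
apply_moves:
  series:
    - [[0, 0, -0.2], 0, 0]
    - [[0, 0, -0.4], 0, 0]
    - [[0, 0, -0.6], 0, 0]
    - [[0, 0, -0.7], 0, 0]
    - [[0, 0, -0.7], 0, 0]
    - [[0, 0, -0.7], 0, 0]
    - [[0, 0, -0.6], 0, 0]
    - [[0, 0, -0.35], 0, 0]
    - [[0, 0, -0.15], 0, 0]
    - [[0, 0, 0], 0, 0]

```text
t: 12.37
tool_pos: [0.4101, -0.1998, 0.2183]
tcp_rot: [0.943, 0.333, 0.0, 0.001]
ft_force: [0.2, -0.5, -5.3]
grip_width: 0.0151
finger_force: 30.0
```

Emit:
apply_moves:
  series:
    - [[0.03, 0.22, 0], 0, 0]
    - [[0.06, 0.5, 0], 0, 0]
    - [[0.1, 0.8, 0], 0, 0]
    - [[0.12, 1, 0], 0, 0]
    - [[0.12, 1, 0], 0, 0]
    - [[0.12, 1, 0], 0, 0]
    - [[0.12, 1, 0], 0, 0]
    - [[0.1, 0.8, 0], 0, 0]
    - [[0.07, 0.6, 0], 0, 0]
    - [[0.04, 0.3, 0], 0, 0]
    - [[0, 0.1, 0], -0.3, 0]
    - [[0, 0, 0], -0.6, 0]

```text
t: 13.37
tool_pos: [0.5159, -0.3032, 0.2162]
tcp_rot: [0.929, 0.37, -0.0, -0.001]
ft_force: [0.4, -0.2, -3.9]
grip_width: 0.0152
finger_force: 30.0
```

Emit:
apply_moves:
  series:
    - [[0, 0, 0], -0.8, 0]
    - [[0, 0, 0], -0.7, 0]
    - [[0, 0, 0], -0.5, 0]
    - [[0, 0, 0], -0.26, 0]
    - [[0, 0, 0], 0, 0]
    - [[0, 0, 0], 0, 0]

```text
t: 13.87
tool_pos: [0.5154, -0.3024, 0.2171]
tcp_rot: [0.888, 0.459, -0.0, -0.0]
ft_force: [-0.3, -0.4, -4.2]
grip_width: 0.0152
finger_force: 30.0
```

```bash
python3 - <<'E'
from h import *
d=held();s=monitor.state();d["p"]=s["tool_pos"];d["q"]=s["tcp_rot"];vheight(d,"wrist")
d=optics.get_image("side");vheight(d,"side")
cv2.imwrite("pics/s5.png",cv2.resize(d["pixels"][105:305,240:460],None,fx=3,fy=3,interpolation=3))
E
```

```text
state 13.8667 [ 0.5154 -0.3024  0.2171] yaw 54.64 F [-0.3  -0.43 -4.17] M [-0.011 -0.02   0.008] g 0.015200866178677067
outer 377 slope deg 0.6299132615470402 end x 0.06901672402928234 z -0.026846519612217058 y slope 0.4477551069710592 inner z 147 -0.027199802947298637 wheel x [0.02166073 0.02886708 0.03265475]
wrist pil 273 mean [ 0.546  -0.2629  0.1508] z pct 98 95 90 80 [0.1527 0.1525 0.1523 0.1519]
side pil 162 mean [ 0.5412 -0.2665  0.1298] z pct 98 95 90 80 [0.1503 0.1495 0.1473 0.142 ]
side mov 72 mean [ 0.4688 -0.3864  0.1301] z pct 98 95 90 80 [0.15   0.1484 0.1472 0.1394]
```

View pics/s5.png

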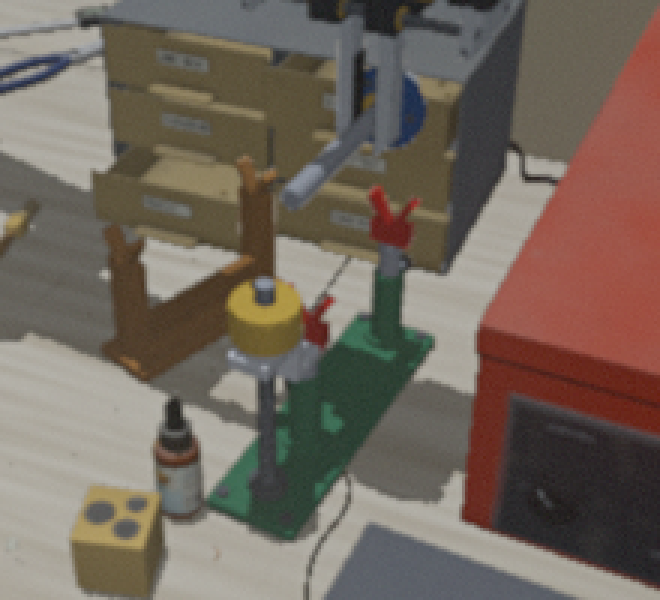

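The side view shows the spindle level above the stand and aligned with it. I'll lower to about 18 mm above the seats and check the lateral fit.

Emit:
apply_moves:
  series:
    - [[0, 0, 0.2], 0, 0]
    - [[0, 0, 0.4], 0, 0]
    - [[0, 0, 0.5], 0, 0]
    - [[0, 0, 0.5], 0, 0]
    - [[0, 0, 0.5], 0, 0]
    - [[0, 0, 0.5], 0, 0]
    - [[0, 0, 0.5], 0, 0]
    - [[0, 0, 0.4], 0, 0]
    - [[0, 0, 0.2], 0, 0]
    - [[0, 0, 0.1], 0, 0]
    - [[0, 0, 0], 0, 0]

```text
t: 14.88
tool_pos: [0.5154, -0.3024, 0.1411]
tcp_rot: [0.888, 0.459, -0.0, -0.0]
ft_force: [-0.2, 0.1, -5.2]
grip_width: 0.0148
finger_force: 30.0
```

```bash
cat >> h.py <<'E'
def vrel():
    s=monitor.state();R=Ro.from_quat(s["tcp_rot"]).as_matrix()
    for n in("wrist","top","side"):
        d=optics.get_image(n);W=cloud(d) if n!="wrist" else wcloud(d,s["tool_pos"],s["tcp_rot"])
        h=cv2.cvtColor(d["pixels"],cv2.COLOR_BGR2HSV).astype(int);T=(W-s["tool_pos"])@R
        red=((h[...,0]<8)|(h[...,0]>172))&(h[...,1]>140)&(h[...,2]>70)
        for c in(.05,-.09):
            P=T[red&(abs(T[...,0]-c)<.015)&(abs(T[...,1])<.025)&(W[...,2]>.135)&(W[...,2]<.165)]
            if len(P)>8: print(n,c,len(P),"y",np.percentile(P[:,1],[3,97]).round(4),"x",np.percentile(P[:,0],[3,97]).round(4))
E
python3 -c "
from h import *
held();vrel()"
```

```text
state 14.8833 [ 0.5154 -0.3024  0.1411] yaw 54.69 F [-0.24  0.08 -5.19] M [ 0.031 -0.044 -0.01 ] g 0.014762457850640093
outer 378 slope deg 1.731514963152432 end x 0.0690322304408541 z -0.026748332416955695 y slope 0.836932721237098 inner z 152 -0.027104313295830476 wheel x [0.02158507 0.02887026 0.03264702]
wrist 0.05 923 y [-0.0185  0.0189] x [0.0434 0.0564]
wrist -0.09 74 y [-0.0136  0.0137] x [-0.0842 -0.0824]
top -0.09 51 y [-0.0209  0.0168] x [-0.0957 -0.0843]
side -0.09 18 y [0.009 0.017] x [-0.099  -0.0875]
```

It is centred on both rests to within 1 mm. Lowering gently.

Emit:
apply_moves:
  series:
    - [[0, 0, 0.15], 0, 0]
    - [[0, 0, 0.2], 0, 0]
    - [[0, 0, 0.15], 0, 0]
    - [[0, 0, 0.1], 0, 0]
    - [[0, 0, 0.1], 0, 0]
    - [[0, 0, 0.05], 0, 0]
    - [[0, 0, 0.05], 0, 0]
    - [[0, 0, 0], 0, 0]
    - [[0, 0, 0], 0, 0]

```text
t: 15.83
tool_pos: [0.5155, -0.3025, 0.1256]
tcp_rot: [0.888, 0.459, 0.0, 0.0]
ft_force: [-0.3, -0.5, -5.6]
grip_width: 0.0149
finger_force: 30.0
```

Emit:
apply_moves:
  series:
    - [[0, 0, 0.03], 0, 0]
    - [[0, 0, 0.03], 0, 0]
    - [[0, 0, 0], 0, 0]

```text
t: 16.08
tool_pos: [0.5158, -0.3027, 0.1246]
tcp_rot: [0.888, 0.459, 0.0, 0.0]
ft_force: [0.1, -0.6, -4.9]
grip_width: 0.0152
finger_force: 30.0
```

Emit:
apply_moves:
  series:
    - [[0, 0, 0.03], 0, 0]
    - [[0, 0, 0.02], 0, 0]
    - [[0, 0, 0], 0, 0]

```text
t: 16.33
tool_pos: [0.5159, -0.3028, 0.1241]
tcp_rot: [0.888, 0.459, 0.0, 0.001]
ft_force: [-0.3, -0.8, 0.3]
grip_width: 0.0148
finger_force: 30.0
```

```bash
python3 -c "
from h import *
held()"
```

```text
state 16.3333 [ 0.5159 -0.3028  0.1241] yaw 54.69 F [-0.26 -0.78  0.27] M [-0.035 -0.046 -0.046] g 0.014822728357660055
outer 379 slope deg 1.01146628756979 end x 0.06899957601397137 z -0.027083123518122216 y slope 0.4843921982268499 inner z 148 -0.02720730774416327 wheel x [0.02151876 0.02880024 0.03263947]
```

The rests now carry the full weight (force is about 0). Releasing gradually.

Emit:
apply_moves:
  series:
    - [[0, 0, 0], 0, 0.18]
    - [[0, 0, 0], 0, 0.22]
    - [[0, 0, 0], 0, 0.3]
    - [[0, 0, 0], 0, 0.4]
    - [[0, 0, 0], 0, 0.5]
    - [[0, 0, 0], 0, 0.5]
    - [[0, 0, 0], 0, 0.5]

```text
t: 16.97
tool_pos: [0.5154, -0.3024, 0.1234]
tcp_rot: [0.888, 0.459, -0.0, 0.0]
ft_force: [-0.2, 0.0, 0.7]
grip_width: 0.0461
finger_force: 0.0
```

Emit:
apply_moves:
  series:
    - [[0, 0, -0.2], 0, 0.5]
    - [[0, 0, -0.5], 0, 0.5]
    - [[0, 0, -0.8], 0, 0.5]
    - [[0, 0, -0.9], 0, 0.5]
    - [[0, 0, -0.9], 0, 0.5]
    - [[0, 0, -0.9], 0, 0.5]
    - [[0, 0, -0.9], 0, 0.5]
    - [[-0.9, 0, 0], 0, 0.5]
    - [[-0.9, 0, 0], 0, 0.5]
    - [[-0.9, 0, 0], 0, 0.5]
    - [[0, 0, 0], 0, 0.5]
    - [[0, 0, 0], 0, 0.5]

```text
t: 17.97
tool_pos: [0.4842, -0.3469, 0.2262]
tcp_rot: [0.889, 0.459, 0.0, 0.0]
ft_force: [-0.1, -0.1, -0.0]
grip_width: 0.0472
finger_force: 0.0
```

```bash
python3 - <<'E'
from h import *
s=monitor.state();print(s["t"],s["tool_pos"]);d=optics.get_image("wrist");d["p"]=s["tool_pos"];d["q"]=s["tcp_rot"];vheight(d,"wrist")
W=wcloud(d,s["tool_pos"],s["tcp_rot"]);u=np.array([.578,.816]);n=np.array([-.816,.578]);o=np.array([.5035,-.319])
h=cv2.cvtColor(d["pixels"],cv2.COLOR_BGR2HSV).astype(int);q=W[...,:2]-o;a=q@u;e=q@n;z=W[...,2]
m=(abs(e)<.004)&(abs(a)<.12)&(z>.13)&(z<.17)&(h[...,1]<60)
P=np.c_[a[m],e[m],z[m]]
for lo,hi in((-.1,-.05),(-.05,0),(0,.035),(.055,.1)):
    k=(P[:,0]>lo)&(P[:,0]<hi);print(lo,k.sum(),np.percentile(P[k],50,0).round(4))
print("ends",np.percentile(P[:,0],[.5,99.5]))
c=np.vstack([d["pixels"][:260,160:480]]);cv2.imwrite("pics/w6.png",cv2.resize(c,None,fx=2,fy=2))
E
```

```text
17.9667 [ 0.48419843 -0.34688437  0.22620388]
wrist pil 467 mean [ 0.5434 -0.2632  0.147 ] z pct 98 95 90 80 [0.1523 0.1521 0.1517 0.151 ]
wrist mov 465 mean [ 0.4653 -0.3746  0.1443] z pct 98 95 90 80 [0.1522 0.1517 0.1513 0.1506]
-0.1 451 [-0.0736 -0.0002  0.1509]
-0.05 548 [-0.0233 -0.0002  0.1511]
0 420 [1.760e-02 1.000e-04 1.512e-01]
0.055 409 [ 0.072  -0.0004  0.1512]
ends [-0.10366477  0.0887106 ]
```

View pics/w6.png

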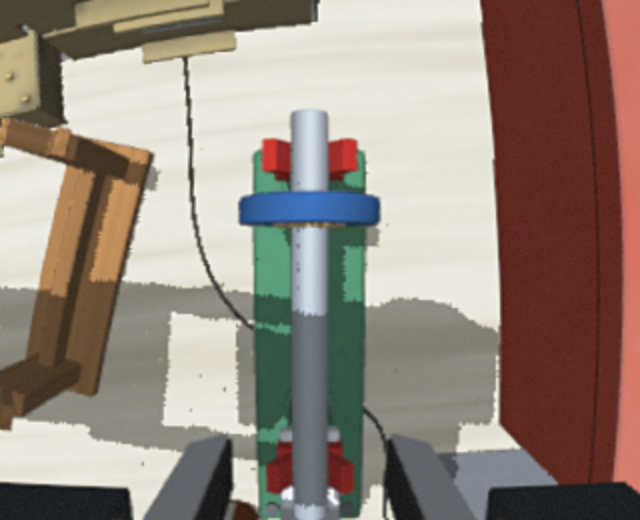

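The picture shows the shaft lying in both red Vs, at (310,160) and (310,465), with the wheel clear at (310,210). The shaft top measures 150.9 to 151.2 mm along its length, so it is level.

```bash
python3 -c "
from workcell import robot
print(robot.sign_off())"
```

```text
the job is handed in; nothing more can be done
None
```

I handed the job in at about 18 s; by my last wrist-camera check the two V rests stand level to within about 0.3 mm, and the spindle lies level and centred across both, released, with its wheel hanging clear (no verdict came back).

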